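# Pack the fragrance kit for the soap class

## Task

Pack the fragrance kit into the low pine caddy with the four bays: stand the three amber bottles that have dropper bulbs and the lidded amber jar upright on its floor, each in the bay of its size - smallest bottle in the narrowest bay, then medium, then large, and the jar in the widest. Do not tip them over on the way, and leave the flat-capped bottles, the lidless jar and the paper cup standing where they are.

Things in the scene. Friction and masses are not known exactly. Their poses are not given: they have to be found in the camera images.
- small_bottle: Small dropper bottle: round amber-glass bottle, upright, straight glass body 24 mm across up to 46 mm, shoulder to 52 mm, white collar 19 mm across to 64 mm, thin dark rubber dropper bulb (13 mm) to 80 mm in all. About 40 g. Grip it across the glass 30 to 45 mm above its underside. Origin: centre of its underside; z up along its axis.
- medium_bottle: Medium dropper bottle: round amber-glass bottle, upright, straight glass body 34 mm across up to 58 mm, shoulder to 64 mm, white collar 26 mm across to 76 mm, dark rubber dropper bulb (13 mm) to 94 mm in all. About 75 g. Grip it across the glass 40 to 55 mm up. Origin: centre of its underside; z up along its axis.
- large_bottle: Large dropper bottle: round amber-glass bottle, upright, straight glass body 44 mm across up to 74 mm, shoulder to 80 mm, white collar 32 mm across to 92 mm, dark rubber dropper bulb (13 mm) to 108 mm in all. About 130 g. Grip it across the glass 50 to 68 mm up. Origin: centre of its underside; z up along its axis.
- jar: Lidded jar: squat round amber-glass jar 54 mm across, glass to 40 mm, flat white screw lid 55 mm across on top, 58 mm high in all. About 120 g. Can be gripped across the lid or glass, e.g. 45 mm up. Origin: centre of its underside; z up along its axis.
- caddy: Fixed low pine tray, 80 x 247 mm, 30 mm high, floor 6 mm, walls 5 mm, four bays in a row along y, each 70 mm along x. Bay widths 42, 50, 60, 70 mm with centres at y = -97.5, -46.5, +13.5, +83.5 mm, for small, medium, large bottle and jar in that order. Origin: centre of underside; x across, y from narrowest to widest bay, z up. Left or right on the table, turned up to 17 degrees.
- mould: Not wanted: an empty pine soap mould, fixed, 85 x 200 mm, 60 mm high with 10 mm walls and no partitions. Stays empty. Origin: centre of its underside, y along its length.
- flat_small: Not wanted: small amber bottle 24 mm across with a plain flat white screw cap (22 mm across) and no dropper bulb, 70 mm high. Origin: centre of its underside; z up along its axis.
- flat_medium: Not wanted: medium amber bottle 34 mm across with a plain flat white screw cap (31 mm across) and no dropper bulb, 84 mm high. Origin: centre of its underside; z up along its axis.
- open_jar: Not wanted: empty amber-glass jar 54 mm across without a lid, open on top, 50 mm high. Origin: centre of its underside; z up along its axis.
- paper_cup: Not wanted: an open empty paper cup, 68 mm across the rim, 75 mm high. Origin: centre of its underside; z up along its axis.
Things that resemble listed ones, but are neither listed nor needed, are in the scene too. What is shaped like the jar but turquoise is not meant.

How it is judged:
By the outcome, as a careful person would: the job done as asked, in the order asked, and still so for the second after the job is handed in, with the robot touching nothing.
It also fails if it takes over 112 s, if anything falls off the work surface, if the arm or the gripper's body presses on something with over 40 N, if the wrist force passes 120 N, or if a joint passes its speed limit or range.

## Robot

A 7-joint arm with a two-finger parallel gripper is mounted at the origin on the work surface. World frame = base frame: x ahead of the robot, y to its left, z up, the work surface at z = 0. Lengths are in m, angles in rad, forces in N, time in s.
With the tool pointing down it reaches from about 0.4 to 0.875 m from the base axis. Payload 19.3 kg.
Tool frame: the origin (TCP) lies at the very end of the fingers, on their centre line; the grasp point (between the pads) lies 19 mm behind it; z points along the fingers, y is the line along which they close (so a half turn about z gives the same grasp; the last joint's range is limited). The gripper opens to 85 mm and grips with 20 to 120 N. Pads are 22 mm wide; open, the fingers measure 114 mm over their backs; the gripper's body (76 mm by 85 mm) begins 54 mm behind the grasp point. The pads swing forward as they close: fully open they stand 13 mm farther back than shut.
Start: joints at [1.035, 0.521, -0.036, 1.599, 0.021, 1.021, -0.113], TCP at [0.281, -0.558, 0.201] pointing down, gripper open.
Joint ranges: [-2.91, 2.91], [-0.3, 2.13], [-1.5, 1.42], [0.17, 2.43], [-1.26, 4.41], [0.16, 1.93], [-2.52, 2.52]. Speed limits (rad/s): [1.89, 1.89, 2.39, 2.39, 3.01, 3.01, 3.01].

## Interface

Orientations are given as [roll, pitch, yaw] about the fixed x, y, z axes, in that order (R = Rz(yaw) Ry(pitch) Rx(roll)).
In Python, from workcell import bot gives the robot as it stands. The module is installed in compiled form; this text tells all that it offers.
- The arm moves only by the tool apply_moves, never from a script. Its arguments are lists of equal length, an entry for each row: "claw": the finger opening in m, from 0 to 0.0854; "xyz": the shift along the tool's x, y, z in m, a list of three; "twist": the turn, a rotation vector about the tool's x, y, z in rad, a list of three. A call has 1 to 20 rows; each row shifts and turns the commanded pose from where the row before left it, along the tool's axes as they then stand; what a row does not reach is not made up. A row lasts 1/10 s, in which the tool goes at most 50 mm and 8.59 degrees, less where a joint would pass 70% of its speed; a pose out of reach is approached as far as the arm can. A call with a gripper value outside its range is refused whole. The fingers move at their own pace and stop on an object; "force" is the grip in N (left out, the last holds). Time passes only in rows, so rows that do not move let the fingers close. It gives the time, the measured TCP pose, the force, the opening and the grip force at its end, in the units of the state.
- bot.observe(): the state, without advancing time (a new reading comes with each control period).
- bot.grab_frame(name): name is "scene" or "top" or "wrist"; returns a dict with "img" (400x640x3 uint8, red, green, blue), "vfov" (degrees; the focal length in pixels is half the picture's height over the tangent of half this angle, whatever the lens; pixels are square), "cx", "cy" (the principal point, pixels), "view" (4x4, takes a point from world to camera coordinates). Camera axes: x right, y up, looking along -z (the intrinsics and any distortion apply to the point x, -y, -z); pixel columns grow to the right and rows downward; lengths in m; the calibration is good to about 2 mm. A picture is of the moment at which its call begins. There is no depth.
- bot.job_done(): hands the job in; it is judged then, once.
Trained networks look in the newest picture that a camera, given by its name, has taken for a name from the list of things; names that differ only in an ending like _2 or _b are one class to them, and where a whole thing is asked for, a point or a joint stands for the part that bears it (a point fixed in the world has none). Each returns a list of dicts, best first, with "score" (0 to 1); they miss things now and then, are a little off and sometimes report something else, mostly with a low value. They report only what shows in the picture. A call takes as long as a camera call. They do not tell look-alikes from the thing itself.
- bot.find_in(camera, query): "position" ([x, y, z] in m, in world coordinates, good to about 4 mm: the middle of the surface that is visible of it).
The state is a dict: "clock": time; "qpos": joint angles; "qd": joint speeds; "joint_efforts": joint torques, N m; "position": TCP position; "tool_rot": TCP orientation; "force": force on the tool from outside, world axes, zero at the start; "moment": the same for the moment, N m; "grip_width": finger opening in m; "finger_force": force on a finger pad.
Only numpy, scipy, OpenCV 4.12 (cv2) and the standard library are available. Lean on these libraries where they do the work, as an engineer would, in place of code of your own. Each camera call takes 0.05 s, during which the arm holds its last target. There are 200 camera calls.

## Working session

There is one attempt and no reset: what is moved stays moved. The work goes in short steps, Python scripts to look and compute and a tool call to move; the robot and the scene stay as the last step left them, time stands still between calls to the robot, and variables do not carry over. Pictures are saved under pics/ and viewed, at most 14 in all, crops included, and the job is handed in when it is done.

Besides the shell and the picture viewer there is one more tool, called after "Emit:" by a JSON object that holds its "method" and its "body", one argument or row to a line. apply_moves: Moves the arm, as the interface text tells. Its arguments: {"type":"object","properties":{"claw":{"type":"array"},"xyz":{"type":"array"},"twist":{"type":"array"},"force":{"type":"number"}},"required":["claw","xyz","twist"]}

```bash
mkdir -p pics; ls; python3 - <<'E'
from workcell import bot
import cv2,numpy as np
s=bot.observe();print({k:np.round(v,3).tolist() for k,v in s.items()})
for c in("scene","top"):
    f=bot.grab_frame(c);cv2.imwrite(f"pics/{c}0.png",f["img"][:,:,::-1]);print(c,f["vfov"],f["cx"],f["cy"],np.round(f["view"],4).tolist(),[k for k in f])
for c in("scene","top"):
  for n in"small_bottle medium_bottle large_bottle jar caddy mould flat_small flat_medium open_jar paper_cup".split():
    print(c,n,[(round(d["score"],2),np.round(d["position"],3).tolist()) for d in bot.find_in(c,n)])
E
```

```text
pics
{'clock': 0.0, 'qpos': [1.035, 0.522, -0.036, 1.6, 0.021, 1.021, -0.113], 'qd': [-0.003, -0.0, 0.0, 0.0, 0.001, 0.001, 0.001], 'joint_efforts': [0.0, -92.711, 1.98, -36.993, 0.018, 0.008, 0.0], 'position': [0.281, -0.558, 0.201], 'tool_rot': [-3.14, 0.0, 0.466], 'force': [1.075, 0.336, -0.343], 'moment': [-0.002, -0.023, 0.035], 'finger_force': 0.0, 'grip_width': 0.086}
scene 46.904467114796304 316.5349144815096 204.10964530730033 [[-0.7421, 0.6703, -0.0066, 0.3551], [-0.4905, -0.5363, 0.6868, 0.2211], [0.4568, 0.5129, 0.7268, -1.3477], [0.0, 0.0, 0.0, 1.0]] ['img', 'vfov', 'cx', 'cy', 'view']
top 44.26653885783339 322.07276352605106 196.18197342719574 [[0.0043, -1.0, 0.0051, -0.0148], [0.9943, 0.0048, 0.1069, -0.4994], [-0.1069, 0.0046, 0.9943, -1.3181], [0.0, 0.0, 0.0, 1.0]] ['img', 'vfov', 'cx', 'cy', 'view']
scene small_bottle [(0.53, [0.412, 0.202, 0.04])]
scene medium_bottle [(0.81, [0.453, 0.403, 0.057])]
scene large_bottle [(0.96, [0.452, -0.032, 0.059])]
scene jar [(0.79, [0.346, -0.372, 0.05]), (0.61, [0.372, -0.28, 0.05])]
scene caddy [(0.96, [0.611, -0.159, 0.015]), (0.16, [0.361, 0.304, 0.056])]
scene mould [(0.58, [0.612, 0.179, 0.03]), (0.33, [0.611, -0.159, 0.011])]
scene flat_small []
scene flat_medium [(0.82, [0.356, 0.306, 0.055])]
scene open_jar [(0.9, [0.443, -0.382, 0.033])]
scene paper_cup [(0.58, [0.402, -0.167, 0.051])]
top small_bottle [(0.55, [0.404, 0.193, 0.066])]
top medium_bottle [(0.7, [0.441, 0.39, 0.06])]
top large_bottle []
top jar [(0.81, [0.356, -0.292, 0.06]), (0.72, [0.331, -0.387, 0.056])]
top caddy [(0.65, [0.61, -0.174, 0.005])]
top mould [(0.96, [0.613, 0.173, 0.01])]
top flat_small []
top flat_medium [(0.67, [0.35, 0.289, 0.081])]
top open_jar [(0.59, [0.435, -0.405, 0.02])]
top paper_cup [(0.95, [0.4, -0.178, 0.018])]
```

View pics/scene0.png

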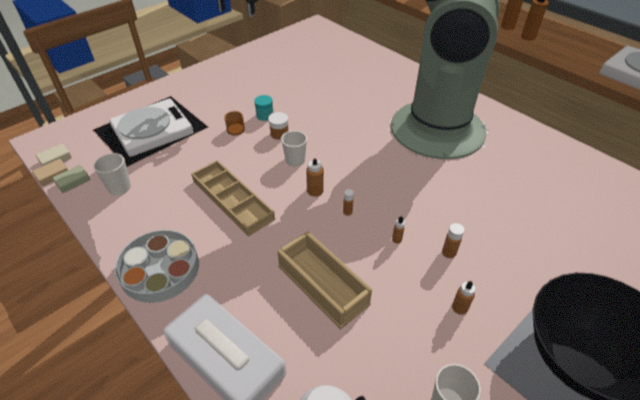

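View pics/top0.png

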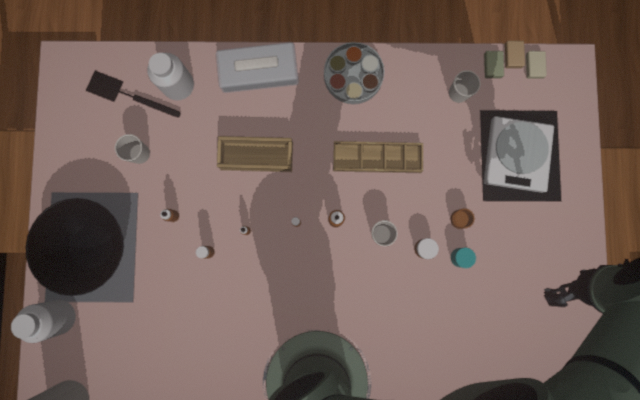

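Scene view: droppers at (398,230) small, (464,297) medium and (315,178) large; white-lidded jar at (278,126); turquoise decoy at (264,107); flat-capped bottles at (348,202) and (453,241). Top view: caddy spans columns 334–423, with the widest bay on the left (+y). Next I'll fit the caddy and the caps.

```bash
cat > h.py <<'E'
from workcell import bot
import cv2,numpy as np
def K(f):
    F=200/np.tan(np.radians(f["vfov"])/2);return F
def ray(f,u,v,z):
    F=K(f);V=np.array(f["view"]);R,t=V[:3,:3],V[:3,3]
    d=R.T@np.array([(u-f["cx"])/F,-(v-f["cy"])/F,-1]);c=-R.T@t
    return c+d*(z-c[2])/d[2]
def proj(f,p):
    V=np.array(f["view"]);q=V[:3,:3]@np.array(p,float)+V[:3,3];F=K(f)
    return f["cx"]-F*q[0]/q[2], f["cy"]+F*q[1]/q[2]
def go(x,y,z,yaw=np.pi/2):
    s=bot.observe();p=np.array(s["position"]);w=s["tool_rot"][2]
    d=np.array([x,y,z])-p
    c,sn=np.cos(w),np.sin(w)
    print("clk %.2f pos %s rot %s grip %.4f ff %.1f F %s"%(s["clock"],np.round(p,4),np.round(s["tool_rot"],3),s["grip_width"],s["finger_force"],np.round(s["force"],1)))
    print("shift tool mm",np.round([1e3*(c*d[0]+sn*d[1]),1e3*(sn*d[0]-c*d[1]),-1e3*d[2]],1),"twist z",round(-(yaw-w),3))
E
python3 - <<'E'
from h import *
f=bot.grab_frame("top");np.save("pics/top.npy",f,allow_pickle=True)
im=f["img"][:,:,::-1]
A=cv2.resize(im[130:185,325:435],None,fx=7,fy=7,interpolation=cv2.INTER_CUBIC)
B=cv2.resize(im[195:240,225:350],None,fx=6,fy=6,interpolation=cv2.INTER_CUBIC)[:,:770]
c=np.zeros((max(0,A.shape[0]+B.shape[0]),770,3),np.uint8);c[:A.shape[0]]=A;c[A.shape[0]:,:B.shape[1]]=B
print(c.shape);cv2.imwrite("pics/c1.png",c[:,:])
w=bot.grab_frame("wrist");print(w["vfov"],w["cx"],w["cy"],np.round(w["view"],3).tolist())
V=np.array(w["view"]);print("cam at",-V[:3,:3].T@V[:3,3])
go(.404,.193,.2)
E
```

```text
(655, 770, 3)
66.63932357622573 321.7395501143403 196.35413339511467 [[0.449, -0.894, -0.002, -0.624], [0.857, 0.431, -0.282, 0.036], [0.253, 0.125, 0.96, -0.38], [0.0, 0.0, 0.0, 1.0]]
cam at [ 0.34502028 -0.52584967  0.37385517]
clk 1.20 pos [ 0.2807 -0.5584  0.2013] rot [-3.142  0.     0.466] grip 0.0857 ff 0.0 F [-0.5  0.5 -0.4]
shift tool mm [ 447.7 -616.     1.3] twist z -1.105
```

View pics/c1.png

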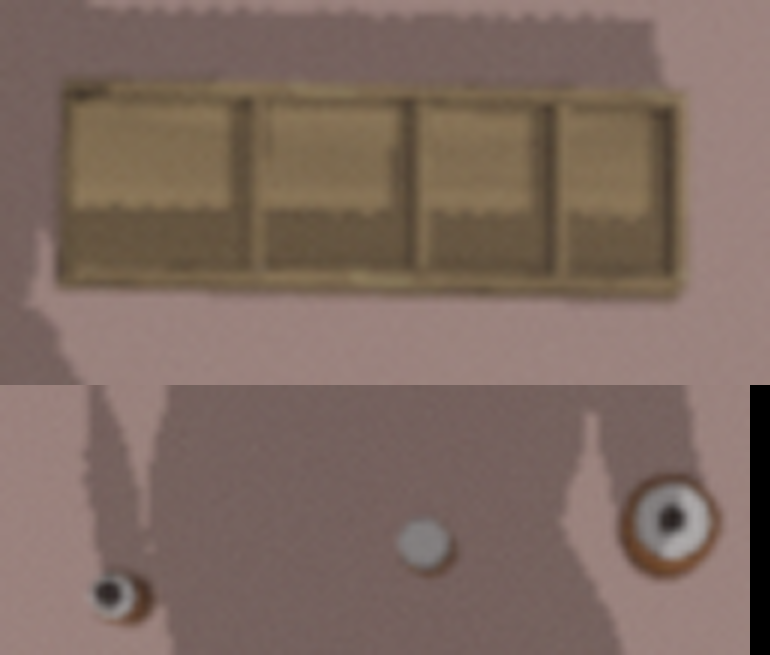

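Crop: caddy rim corners (63,85), (683,95), (683,293), (58,285); small bulb at (107,593), large bulb at (671,518).

```bash
python3 - <<'E'
from h import *
f=np.load("pics/top.npy",allow_pickle=True).item()
P=np.array([ray(f,325+a/7,130+b/7,.03) for a,b in[(63,85),(683,95),(683,293),(58,285)]])
print(P.round(4)); print("centre",P.mean(0).round(4),"len",np.linalg.norm(P[0]-P[1]),np.linalg.norm(P[3]-P[2]),np.linalg.norm(P[0]-P[3]),np.linalg.norm(P[1]-P[2]))
d=(P[0]-P[1])+(P[3]-P[2]);yaw=np.arctan2(-d[0],d[1]);print("yaw",yaw)
c=P.mean(0);print("bays",[ (c+np.array([-np.sin(yaw),np.cos(yaw),0])*y).round(4)[:2].tolist() for y in(-.0975,-.0465,.0135,.0835)])
for n,u,v,z in[("small",242.8,229.7,.08),("large",336.8,217.2,.108),("med",170,214.5,.094),("jar",427,248,.058)]:print(n,ray(f,u,v,z).round(4))
E
```

```text
[[ 0.6493 -0.0448  0.03  ]
 [ 0.6467 -0.2896  0.03  ]
 [ 0.5676 -0.2882  0.03  ]
 [ 0.5695 -0.043   0.03  ]]
centre [ 0.6083 -0.1664  0.03  ] len 0.24480008794716016 0.2452282537053392 0.07983189180966087 0.07905249703072112
yaw -0.009439418372071899
bays [[0.6074, -0.2639], [0.6078, -0.2129], [0.6084, -0.1529], [0.6091, -0.0829]]
small [0.4049 0.1938 0.08  ]
large [ 0.4368 -0.0501  0.108 ]
med [0.4427 0.3804 0.094 ]
jar [ 0.3596 -0.2904  0.058 ]
```

Emit:
{"method": "apply_moves", "body": {
  "claw": [0.06, 0.06, 0.06, 0.06, 0.06, 0.06, 0.06, 0.06],
  "xyz": [
    [0, 0, -0.02],
    [0, 0, -0.02],
    [0, 0, 0],
    [0, 0, 0],
    [0, 0, 0],
    [0, 0, 0],
    [0, 0, 0],
    [0, 0, 0]
  ],
  "twist": [
    [0, 0, -0.138],
    [0, 0, -0.138],
    [0, 0, -0.138],
    [0, 0, -0.138],
    [0, 0, -0.138],
    [0, 0, -0.138],
    [0, 0, -0.138],
    [0, 0, -0.138]
  ]
}}

```text
clock: 2.0
position: [0.2806, -0.5584, 0.2413]
tool_rot: [-3.142, 0.0, 1.575]
force: [-0.8, -0.1, 0.2]
grip_width: 0.06
finger_force: 0.0
```

Emit:
{"method": "apply_moves", "body": {
  "claw": [0.05, 0.05, 0.05, 0.05, 0.05, 0.05, 0.05, 0.05, 0.05, 0.05, 0.05, 0.05, 0.05, 0.05, 0.05, 0.05, 0.05, 0.05, 0.05, 0.05],
  "xyz": [
    [0.038, 0.03, 0],
    [0.038, 0.03, 0],
    [0.038, 0.03, 0],
    [0.038, 0.03, 0],
    [0.038, 0.03, 0],
    [0.038, 0.03, 0],
    [0.045, 0, 0],
    [0.045, 0, 0],
    [0.045, 0, 0],
    [0.045, 0, 0],
    [0.045, 0, 0],
    [0.045, 0, 0],
    [0.045, 0, 0],
    [0.045, 0, 0],
    [0.045, 0, 0],
    [0.045, 0, 0],
    [0.0185, -0.014, 0],
    [0.0185, -0.014, 0],
    [0.0185, -0.014, 0],
    [0.0185, -0.014, 0]
  ],
  "twist": [
    [0, 0, 0],
    [0, 0, 0],
    [0, 0, 0],
    [0, 0, 0],
    [0, 0, 0],
    [0, 0, 0],
    [0, 0, 0],
    [0, 0, 0],
    [0, 0, 0],
    [0, 0, 0],
    [0, 0, 0],
    [0, 0, 0],
    [0, 0, 0],
    [0, 0, 0],
    [0, 0, 0],
    [0, 0, 0],
    [0, 0, 0],
    [0, 0, 0],
    [0, 0, 0],
    [0, 0, 0]
  ]
}}

```text
clock: 4.0
position: [0.4048, 0.1942, 0.2414]
tool_rot: [3.141, 0.0, 1.57]
force: [-1.1, 0.4, -0.9]
grip_width: 0.0496
finger_force: 0.0
```

```bash
cat >> h.py <<'E'
def wrist(tag):
    f=bot.grab_frame("wrist");np.save("pics/%s.npy"%tag,f,allow_pickle=True);cv2.imwrite("pics/%s.png"%tag,f["img"][:,:,::-1])
    return f
E
python3 - <<'E'
from h import *
go(.405,.194,.2);f=wrist("w1");print("proj bulb",proj(f,(.405,.194,.08)),"base",proj(f,(.405,.194,0)))
print([(round(d["score"],2),np.round(d["position"],3).tolist()) for d in bot.find_in("wrist","small_bottle")])
E
```

```text
clk 4.00 pos [0.4048 0.1942 0.2414] rot [3.141 0.    1.57 ] grip 0.0496 ff 0.0 F [-1.1  0.4 -0.9]
shift tool mm [-0.2  0.2 41.4] twist z -0.001
proj bulb (np.float64(321.7289449461955), np.float64(174.66894574961378)) base (np.float64(321.72168003125495), np.float64(162.30647950429017))
[(0.66, [0.408, 0.198, 0.061])]
```

View pics/w1.png

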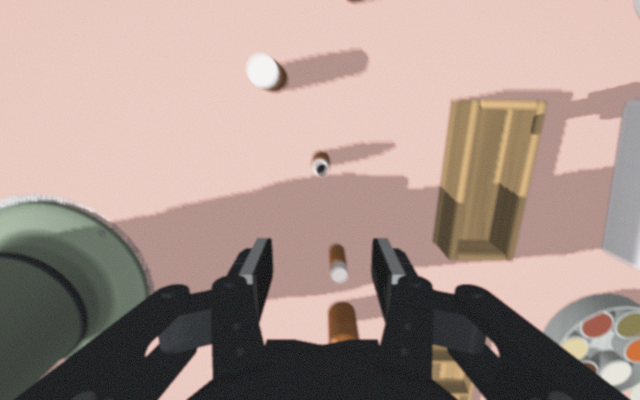

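Bulb is at (321,170), predicted (322,175), so the bottle is about 4–5 mm further in +y. I'll go down and check again.

Emit:
{"method": "apply_moves", "body": {
  "claw": [0.05, 0.05, 0.05, 0.05],
  "xyz": [
    [0.004, 0, 0.025],
    [0, 0, 0.04],
    [0, 0, 0.04],
    [0, 0, 0.025]
  ],
  "twist": [
    [0, 0, 0],
    [0, 0, 0],
    [0, 0, 0],
    [0, 0, 0]
  ]
}}

```text
clock: 4.5
position: [0.4049, 0.1965, 0.1091]
tool_rot: [-3.14, 0.001, 1.569]
force: [1.0, 0.4, 0.0]
grip_width: 0.0503
finger_force: 0.0
```

```bash
cat >> h.py <<'E'
def crop(f,tag,x0,y0,w,h,s):
    cv2.imwrite("pics/%s_c.png"%tag,cv2.resize(f["img"][y0:y0+h,x0:x0+w,::-1],None,fx=s,fy=s,interpolation=cv2.INTER_CUBIC))
E
python3 - <<'E'
from h import *
go(.405,.198,.11);f=wrist("w2");
for z in(.08,.064,.046,0):print("proj",z,np.round(proj(f,(.405,.198,z)),1))
print([(round(d["score"],2),np.round(d["position"],3).tolist()) for d in bot.find_in("wrist","small_bottle")])
crop(f,"w2",220,80,200,150,4)
E
```

```text
clk 4.50 pos [0.4049 0.1965 0.1091] rot [-3.140e+00  1.000e-03  1.569e+00] grip 0.0503 ff 0.0 F [1.  0.4 0. ]
shift tool mm [ 1.5  0.1 -0.9] twist z -0.001
proj 0.08 [321.7 212.4]
proj 0.064 [321.8 205.3]
proj 0.046 [321.8 198.5]
proj 0 [321.9 184.6]
[(0.73, [0.407, 0.2, 0.056])]
```

View pics/w2_c.png

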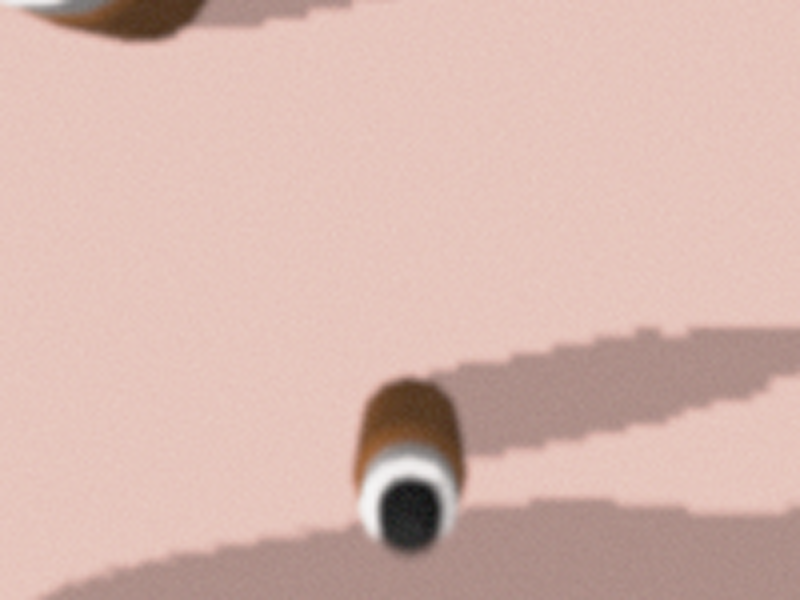

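Bulb at u=322.5, v=208, so the bottle is at about (0.4055, 0.1985). Going down to grasp.

Emit:
{"method": "apply_moves", "body": {
  "claw": [0.05, 0.05, 0.05, 0.05, 0.05, 0.015, 0.015, 0.015, 0.015, 0.015, 0.015],
  "xyz": [
    [0.002, 0.0005, 0.02],
    [0, 0, 0.025],
    [0, 0, 0.025],
    [0, 0, 0.022],
    [0, 0, 0],
    [0, 0, 0],
    [0, 0, 0],
    [0, 0, 0],
    [0, 0, 0],
    [0, 0, 0],
    [0, 0, 0]
  ],
  "twist": [
    [0, 0, 0],
    [0, 0, 0],
    [0, 0, 0],
    [0, 0, 0],
    [0, 0, 0],
    [0, 0, 0],
    [0, 0, 0],
    [0, 0, 0],
    [0, 0, 0],
    [0, 0, 0],
    [0, 0, 0]
  ],
  "force": 30
}}

```text
clock: 5.7
position: [0.4069, 0.1999, 0.0207]
tool_rot: [3.139, -0.001, 1.569]
force: [-1.4, 0.5, 10.8]
grip_width: 0.0172
finger_force: 29.1
```

```bash
python3 - <<'E'
from h import *
go(.405,.198,.11);f=wrist("w3");crop(f,"w3",220,100,200,150,4)
E
```

```text
clk 5.70 pos [0.4069 0.1999 0.0207] rot [ 3.139e+00 -1.000e-03  1.569e+00] grip 0.0172 ff 29.1 F [-1.4  0.5 10.8]
shift tool mm [ -1.9  -1.9 -89.3] twist z -0.001
```

View pics/w3_c.png

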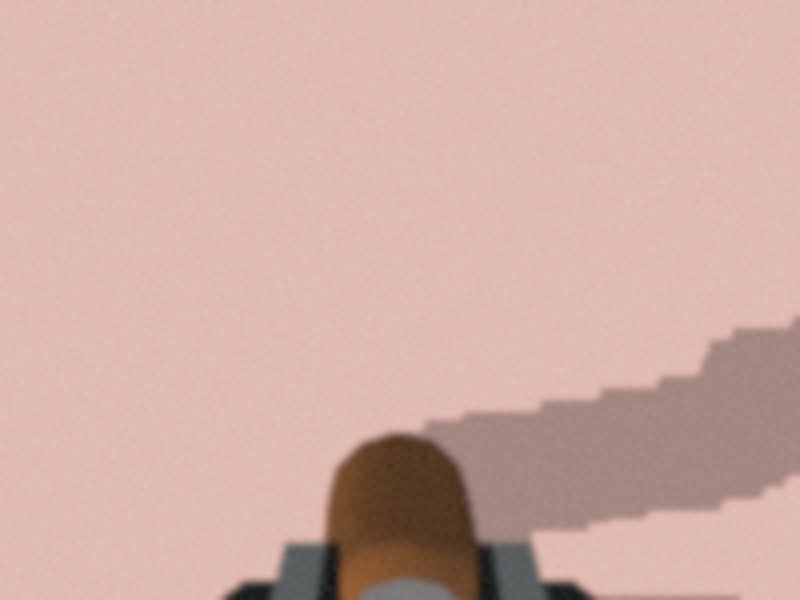

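Emit:
{"method": "apply_moves", "body": {
  "claw": [0.015, 0.015, 0.015, 0.015, 0.015, 0.015, 0.015],
  "xyz": [
    [0, 0, -0.005],
    [0, 0, -0.01],
    [0, 0, -0.02],
    [0, 0, -0.03],
    [0, 0, -0.03],
    [0, 0, -0.03],
    [0, 0, 0]
  ],
  "twist": [
    [0, 0, 0],
    [0, 0, 0],
    [0, 0, 0],
    [0, 0, 0],
    [0, 0, 0],
    [0, 0, 0],
    [0, 0, 0]
  ]
}}

```text
clock: 6.45
position: [0.4074, 0.2002, 0.1483]
tool_rot: [3.136, -0.002, 1.569]
force: [1.1, 0.6, -1.2]
grip_width: 0.0174
finger_force: 29.4
```

```bash
python3 - <<'E'
from h import *
go(.6074,-.2639,.14,np.pi/2-.009);f=wrist("w4");crop(f,"w4",220,200,200,150,4)
g=bot.grab_frame("scene");u,v=map(int,proj(g,(.405,.2,.14)));crop(g,"s4",u-60,v-60,120,120,5)
E
```

```text
clk 6.45 pos [0.4074 0.2002 0.1483] rot [ 3.136e+00 -2.000e-03  1.569e+00] grip 0.0174 ff 29.4 F [ 1.1  0.6 -1.2]
shift tool mm [-463.8  200.6    8.3] twist z 0.008
```

View pics/s4_c.png

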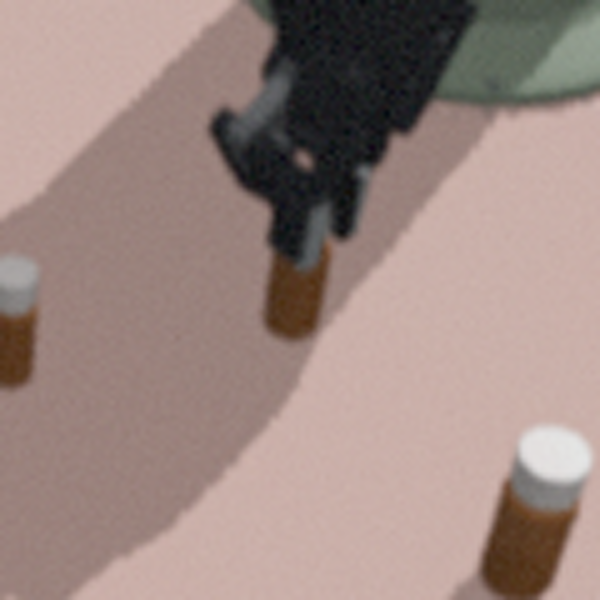

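Bottle hangs upright between the pads. Carrying it to the narrow bay.

Emit:
{"method": "apply_moves", "body": {
  "claw": [0.015, 0.015, 0.015, 0.015, 0.015, 0.015, 0.015, 0.015, 0.015, 0.015, 0.015, 0.015, 0.015, 0.015, 0.015, 0.015, 0.015],
  "xyz": [
    [-0.0166, 0.0071, 0],
    [-0.0331, 0.0143, 0],
    [-0.0331, 0.0143, 0],
    [-0.0331, 0.0143, 0],
    [-0.0331, 0.0143, 0],
    [-0.0331, 0.0143, 0],
    [-0.0331, 0.0143, 0],
    [-0.0331, 0.0143, 0],
    [-0.0331, 0.0143, 0],
    [-0.0331, 0.0143, 0],
    [-0.0331, 0.0143, 0],
    [-0.0331, 0.0143, 0],
    [-0.0331, 0.0143, 0],
    [-0.0331, 0.0143, 0],
    [-0.0166, 0.0072, 0],
    [0, 0, 0],
    [0, 0, 0]
  ],
  "twist": [
    [0, 0, 0],
    [0, 0, 0],
    [0, 0, 0],
    [0, 0, 0],
    [0, 0, 0],
    [0, 0, 0],
    [0, 0, 0],
    [0, 0, 0],
    [0, 0, 0],
    [0, 0, 0],
    [0, 0, 0],
    [0, 0, 0],
    [0, 0, 0],
    [0, 0, 0.008],
    [0, 0, 0],
    [0, 0, 0],
    [0, 0, 0]
  ]
}}

```text
clock: 8.25
position: [0.6049, -0.2636, 0.1431]
tool_rot: [-3.14, -0.001, 1.562]
force: [0.7, 0.5, 0.1]
grip_width: 0.0172
finger_force: 29.4
```

```bash
python3 - <<'E'
from h import *
go(.6074,-.2639,.0275,np.pi/2-.009);f=wrist("w5")
c=np.array([.6083,-.1664]);y=-.0095
for n,a,b in[("rim corner -x",-.04,-.1235),("rim +x",.04,-.1235),("part1 -x",-.04,-.074),("part1 +x",.04,-.074),("+x far",.04,.1235),("-x far",-.04,.1235)]:
    p=c+[a*np.cos(y)-b*np.sin(y),a*np.sin(y)+b*np.cos(y)];print(n,np.round(proj(f,(*p,.03)),1))
E
```

```text
clk 8.25 pos [ 0.6049 -0.2636  0.1431] rot [-3.140e+00 -1.000e-03  1.562e+00] grip 0.0172 ff 29.4 F [0.7 0.5 0.1]
shift tool mm [ -0.2   2.5 115.6] twist z 0.0
rim corner -x [284.  210.9]
rim +x [364.7 210.9]
part1 -x [282.2 161.4]
part1 +x [366.7 161.4]
+x far [377.4 -94.8]
-x far [272.9 -94.7]
```

View pics/w5.png

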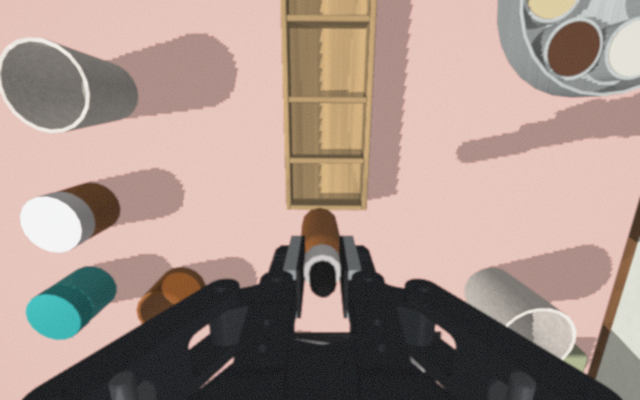

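The caddy's near rim is at v≈208, columns 287–367 (predicted 284–365), so it sits about 2 mm further in +x. I'll correct for that and lower.

Emit:
{"method": "apply_moves", "body": {
  "claw": [0.015, 0.015, 0.015, 0.015, 0.015, 0.015, 0.015, 0.015],
  "xyz": [
    [0.001, 0.004, 0.02],
    [0, 0, 0.03],
    [0, 0, 0.03],
    [0, 0, 0.02],
    [0, 0, 0.008],
    [0, 0, 0.004],
    [0, 0, 0.002],
    [0, 0, 0]
  ],
  "twist": [
    [0, 0, 0],
    [0, 0, 0],
    [0, 0, 0],
    [0, 0, 0],
    [0, 0, 0],
    [0, 0, 0],
    [0, 0, 0],
    [0, 0, 0]
  ]
}}

```text
clock: 9.1
position: [0.61, -0.2633, 0.0311]
tool_rot: [3.141, 0.0, 1.562]
force: [0.1, 1.4, -0.5]
grip_width: 0.0171
finger_force: 29.4
```

Emit:
{"method": "apply_moves", "body": {
  "claw": [0.015, 0.015, 0.015, 0.015],
  "xyz": [
    [0, 0, 0.0015],
    [0, 0, 0.001],
    [0, 0, 0],
    [0, 0, 0]
  ],
  "twist": [
    [0, 0, 0],
    [0, 0, 0],
    [0, 0, 0],
    [0, 0, 0]
  ]
}}

```text
clock: 9.5
position: [0.6096, -0.2634, 0.0279]
tool_rot: [3.141, 0.0, 1.562]
force: [0.7, 0.1, 0.2]
grip_width: 0.0176
finger_force: 29.4
```

Emit:
{"method": "apply_moves", "body": {
  "claw": [0.015, 0.015, 0.015],
  "xyz": [
    [0, 0, 0.001],
    [0, 0, 0.001],
    [0, 0, 0]
  ],
  "twist": [
    [0, 0, 0],
    [0, 0, 0],
    [0, 0, 0]
  ]
}}

```text
clock: 9.8
position: [0.6102, -0.2636, 0.0268]
tool_rot: [3.14, 0.001, 1.562]
force: [-1.4, 0.0, 12.7]
grip_width: 0.0173
finger_force: 30.6
```

Emit:
{"method": "apply_moves", "body": {
  "claw": [0.02, 0.028, 0.034, 0.036, 0.036, 0.036, 0.036, 0.036, 0.036, 0.036, 0.036],
  "xyz": [
    [0, 0, -0.001],
    [0, 0, 0],
    [0, 0, 0],
    [0, 0, 0],
    [0, 0, 0],
    [0, 0, -0.01],
    [0, 0, -0.02],
    [0, 0, -0.03],
    [0, 0, -0.04],
    [0, 0, -0.045],
    [0, 0, -0.01]
  ],
  "twist": [
    [0, 0, 0],
    [0, 0, 0],
    [0, 0, 0],
    [0, 0, 0],
    [0, 0, 0],
    [0, 0, 0],
    [0, 0, 0],
    [0, 0, 0],
    [0, 0, 0],
    [0, 0, 0],
    [0, 0, 0]
  ]
}}

```text
clock: 10.9
position: [0.6116, -0.2637, 0.1877]
tool_rot: [3.135, 0.002, 1.562]
force: [0.7, 0.0, 0.5]
grip_width: 0.0363
finger_force: 0.0
```

```bash
python3 - <<'E'
from h import *
go(.4427,.385,.24);f=bot.grab_frame("scene");u,v=map(int,proj(f,(.61,-.165,.05)));crop(f,"s5",u-80,v-60,160,120,5)
E
```

```text
clk 10.90 pos [ 0.6116 -0.2637  0.1877] rot [3.135e+00 2.000e-03 1.562e+00] grip 0.0363 ff 0.0 F [0.7 0.  0.5]
shift tool mm [ 647.2 -174.8  -52.3] twist z -0.009
```

View pics/s5_c.png

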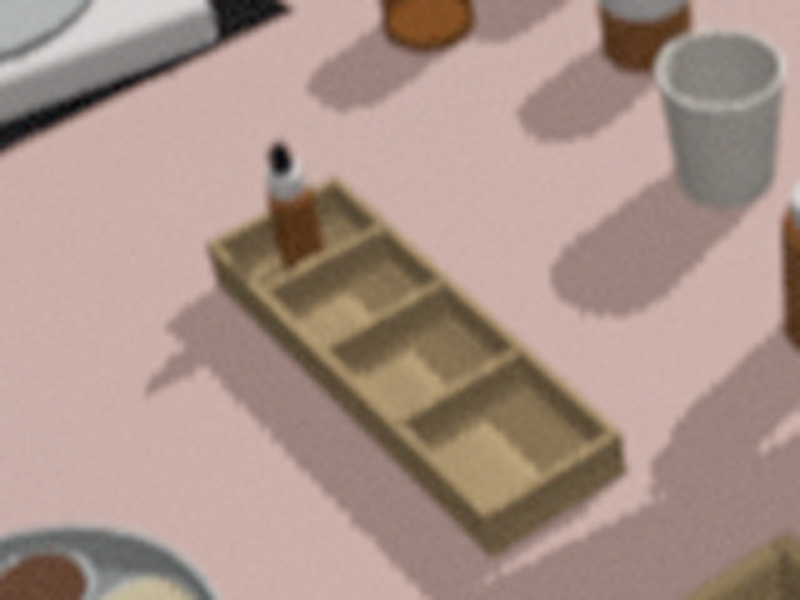

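```bash
python3 - <<'E'
from h import *
f=bot.grab_frame("scene");u,v=map(int,proj(f,(.61,-.165,.05)))
def cr(p):a,b=proj(f,p);return np.round([(a-u+80)*5,(b-v+60)*5],0)
for z in(.006,.052,.086):print(z,cr((.61,-.2635,z)))
for b in(-.1235,-.074,.1235):
  for a in(-.04,.04):print(a,b,cr((.61+a,-.165+b,.03)))
print(bot.find_in("wrist","small_bottle") if bot.grab_frame("wrist") else 0)
E
```

```text
0.006 [306. 266.]
0.052 [290. 200.]
0.086 [278. 149.]
-0.04 -0.1235 [336. 174.]
0.04 -0.1235 [204. 244.]
-0.04 -0.074 [390. 220.]
0.04 -0.074 [257. 293.]
-0.04 0.1235 [629. 429.]
0.04 0.1235 [492. 516.]
[]
```

Matches prediction: small bottle upright in the narrow bay. On to the medium one.

Emit:
{"method": "apply_moves", "body": {
  "claw": [0.06, 0.06, 0.06, 0.06, 0.06, 0.06, 0.06, 0.06, 0.06, 0.06, 0.06, 0.06, 0.06, 0.06, 0.06, 0.06, 0.06],
  "xyz": [
    [0.0216, -0.003, 0],
    [0.0432, -0.0115, 0],
    [0.0432, -0.0115, 0],
    [0.0432, -0.0115, 0],
    [0.0432, -0.0115, 0],
    [0.0432, -0.0115, 0],
    [0.0432, -0.0115, 0],
    [0.0432, -0.0115, 0],
    [0.0432, -0.0115, 0],
    [0.0432, -0.0115, 0],
    [0.0432, -0.0115, 0],
    [0.0432, -0.0115, 0],
    [0.0432, -0.0115, 0],
    [0.0432, -0.0115, 0],
    [0.0432, -0.0115, 0],
    [0.0216, -0.006, 0],
    [0, 0, 0]
  ],
  "twist": [
    [0, 0, 0],
    [0, 0, -0.009],
    [0, 0, 0],
    [0, 0, 0],
    [0, 0, 0],
    [0, 0, 0],
    [0, 0, 0],
    [0, 0, 0],
    [0, 0, 0],
    [0, 0, 0],
    [0, 0, 0],
    [0, 0, 0],
    [0, 0, 0],
    [0, 0, 0],
    [0, 0, 0],
    [0, 0, 0],
    [0, 0, 0]
  ]
}}

```text
clock: 12.8
position: [0.4376, 0.3878, 0.1804]
tool_rot: [-3.139, -0.0, 1.576]
force: [-0.4, -0.8, -0.6]
grip_width: 0.06
finger_force: 0.0
```

```bash
cat >> h.py <<'E'
def look(tag,name,x,y,zs):
    go(x,y,.12);f=wrist(tag)
    for z in zs:print("proj",z,np.round(proj(f,(x,y,z)),1))
    print(name,[(round(d["score"],2),np.round(d["position"],3).tolist()) for d in bot.find_in("wrist",name)])
    crop(f,tag,220,80,200,150,4)
E
python3 -c "
from h import *
look('w6','medium_bottle',.443,.385,(.094,.076,0))"
```

```text
clk 12.80 pos [0.4376 0.3878 0.1804] rot [-3.139 -0.     1.576] grip 0.0600 ff 0.0 F [-0.4 -0.8 -0.6]
shift tool mm [-2.9  5.4 60.4] twist z 0.005
proj 0.094 [328.  195.7]
proj 0.076 [327.7 190.4]
proj 0 [326.6 173.6]
medium_bottle [(0.65, [0.446, 0.399, 0.072])]
```

View pics/w6_c.png

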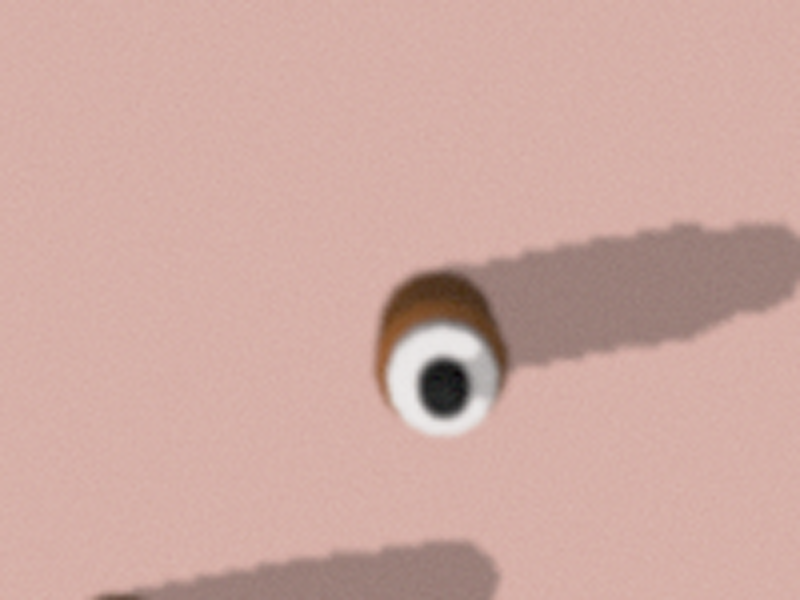

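Bulb at full-frame (331,176), collar at v=175, which gives (0.446, 0.399); the network agrees. Grasping.

Emit:
{"method": "apply_moves", "body": {
  "claw": [0.06, 0.06, 0.06, 0.06, 0.06, 0.06, 0.06, 0.06, 0.06, 0.025, 0.025, 0.025, 0.025, 0.025, 0.025],
  "xyz": [
    [0.006, 0.005, 0.005],
    [0.005, 0.0035, 0.015],
    [0, 0, 0.03],
    [0, 0, 0.03],
    [0, 0, 0.03],
    [0, 0, 0.02],
    [0, 0, 0.012],
    [0, 0, 0.007],
    [0, 0, 0],
    [0, 0, 0],
    [0, 0, 0],
    [0, 0, 0],
    [0, 0, 0],
    [0, 0, 0],
    [0, 0, 0]
  ],
  "twist": [
    [0, 0, 0.005],
    [0, 0, 0],
    [0, 0, 0],
    [0, 0, 0],
    [0, 0, 0],
    [0, 0, 0],
    [0, 0, 0],
    [0, 0, 0],
    [0, 0, 0],
    [0, 0, 0],
    [0, 0, 0],
    [0, 0, 0],
    [0, 0, 0],
    [0, 0, 0],
    [0, 0, 0]
  ]
}}

```text
clock: 14.4
position: [0.449, 0.3963, 0.0335]
tool_rot: [3.141, -0.001, 1.566]
force: [-1.4, 0.5, 6.5]
grip_width: 0.0251
finger_force: 12.8
```

```bash
python3 -c "
from h import *
go(.61,-.2115,.15,1.562)"
```

```text
clk 14.40 pos [0.449  0.3963 0.0335] rot [ 3.141e+00 -1.000e-03  1.566e+00] grip 0.0251 ff 12.8 F [-1.4  0.5  6.5]
shift tool mm [-607.   164.  -116.5] twist z 0.004
```

Emit:
{"method": "apply_moves", "body": {
  "claw": [0.01, 0.01, 0.01, 0.01, 0.01, 0.01, 0.01, 0.01, 0.01, 0.01],
  "xyz": [
    [0, 0, 0],
    [0, 0, 0],
    [0, 0, 0],
    [0, 0, -0.005],
    [0, 0, -0.01],
    [0, 0, -0.02],
    [0, 0, -0.03],
    [0, 0, -0.03],
    [0, 0, -0.03],
    [0, 0, -0.005]
  ],
  "twist": [
    [0, 0, 0],
    [0, 0, 0],
    [0, 0, 0],
    [0, 0, 0],
    [0, 0, 0],
    [0, 0, 0],
    [0, 0, 0],
    [0, 0, 0],
    [0, 0, 0],
    [0, 0, 0]
  ],
  "force": 40
}}

```text
clock: 15.4
position: [0.4497, 0.3969, 0.1668]
tool_rot: [3.138, -0.003, 1.566]
force: [0.6, 0.7, -1.2]
grip_width: 0.0242
finger_force: 39.4
```

```bash
python3 -c "
from h import *
go(.61,-.2115,.16,1.562)"
```

```text
clk 15.40 pos [0.4497 0.3969 0.1668] rot [ 3.138e+00 -3.000e-03  1.566e+00] grip 0.0242 ff 39.4 F [ 0.6  0.7 -1.2]
shift tool mm [-607.5  163.5    6.8] twist z 0.004
```

Emit:
{"method": "apply_moves", "body": {
  "claw": [0.01, 0.01, 0.01, 0.01, 0.01, 0.01, 0.01, 0.01, 0.01, 0.01, 0.01, 0.01, 0.01, 0.01, 0.01, 0.01, 0.01, 0.01, 0.01, 0.01],
  "xyz": [
    [-0.0179, 0.0048, 0],
    [-0.0358, 0.0096, 0],
    [-0.0358, 0.0096, 0],
    [-0.0358, 0.0096, 0],
    [-0.0358, 0.0096, 0],
    [-0.0358, 0.0096, 0],
    [-0.0358, 0.0096, 0],
    [-0.0358, 0.0096, 0],
    [-0.0358, 0.0096, 0],
    [-0.0358, 0.0096, 0],
    [-0.0358, 0.0096, 0],
    [-0.0358, 0.0096, 0],
    [-0.0358, 0.0096, 0],
    [-0.0358, 0.0096, 0],
    [-0.0358, 0.0096, 0],
    [-0.0358, 0.0096, 0],
    [-0.0358, 0.0096, 0],
    [-0.0179, 0.0048, 0],
    [0, 0, 0],
    [0, 0, 0]
  ],
  "twist": [
    [0, 0, 0],
    [0, 0, 0],
    [0, 0, 0],
    [0, 0, 0],
    [0, 0, 0],
    [0, 0, 0],
    [0, 0, 0],
    [0, 0, 0],
    [0, 0, 0],
    [0, 0, 0],
    [0, 0, 0],
    [0, 0, 0],
    [0, 0, 0],
    [0, 0, 0],
    [0, 0, 0],
    [0, 0, 0],
    [0, 0, 0],
    [0, 0, 0.004],
    [0, 0, 0],
    [0, 0, 0]
  ]
}}

```text
clock: 17.4
position: [0.6086, -0.2128, 0.1626]
tool_rot: [-3.141, -0.001, 1.562]
force: [-0.8, -0.3, -1.3]
grip_width: 0.0243
finger_force: 39.4
```

```bash
python3 -c "
from h import *
go(.61,-.2135,.0395,1.562);f=wrist('w7');crop(f,'w7',220,100,200,150,4)
for b in (-.074,-.019):print([np.round((np.array(proj(f,(.61+a,-.165+b,.03)))-[220,100])*4) for a in(-.04,.04)])"
```

```text
clk 17.40 pos [ 0.6086 -0.2128  0.1626] rot [-3.141e+00 -1.000e-03  1.562e+00] grip 0.0243 ff 39.4 F [-0.8 -0.3 -1.3]
shift tool mm [ -0.7   1.4 123.1] twist z 0.0
[array([261., 420.]), array([565., 418.])]
[array([252., 212.]), array([571., 209.])]
```

View pics/w7_c.png

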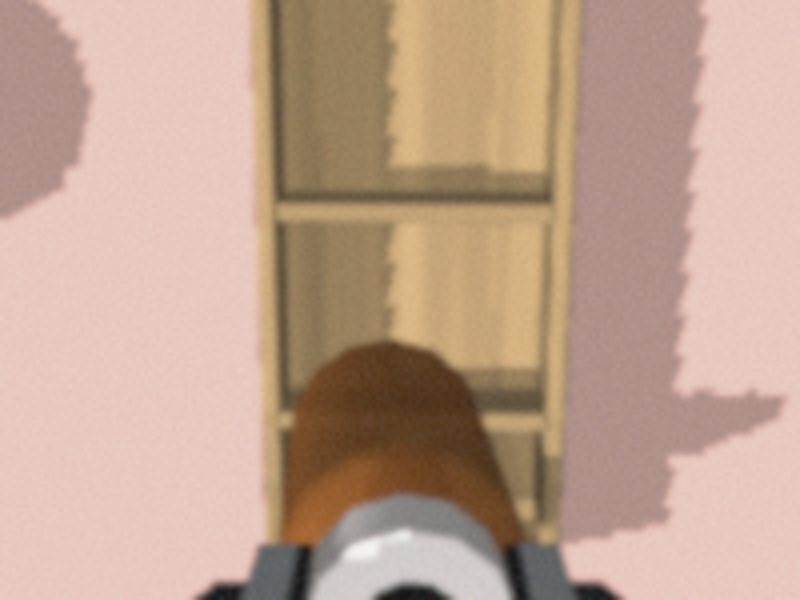

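Partitions are where predicted (v≈418 and 212). The bottle leans about 2° with its base toward −x, well within tolerance. Lowering.

Emit:
{"method": "apply_moves", "body": {
  "claw": [0.01, 0.01, 0.01, 0.01, 0.01, 0.01, 0.01, 0.01, 0.01],
  "xyz": [
    [-0.0005, 0.0025, 0.015],
    [0, 0, 0.03],
    [0, 0, 0.03],
    [0, 0, 0.025],
    [0, 0, 0.012],
    [0, 0, 0.006],
    [0, 0, 0.002],
    [0, 0, 0],
    [0, 0, 0]
  ],
  "twist": [
    [0, 0, 0],
    [0, 0, 0],
    [0, 0, 0],
    [0, 0, 0],
    [0, 0, 0],
    [0, 0, 0],
    [0, 0, 0],
    [0, 0, 0],
    [0, 0, 0]
  ]
}}

```text
clock: 18.35
position: [0.6119, -0.2143, 0.0438]
tool_rot: [3.14, 0.0, 1.562]
force: [-0.7, -0.2, -1.8]
grip_width: 0.0241
finger_force: 39.4
```

Emit:
{"method": "apply_moves", "body": {
  "claw": [0.01, 0.01, 0.01],
  "xyz": [
    [0, 0, 0.001],
    [0, 0, 0.001],
    [0, 0, 0]
  ],
  "twist": [
    [0, 0, 0],
    [0, 0, 0],
    [0, 0, 0]
  ]
}}

```text
clock: 18.65
position: [0.6113, -0.2143, 0.0409]
tool_rot: [3.141, 0.0, 1.562]
force: [0.7, -0.1, -1.1]
grip_width: 0.0246
finger_force: 39.4
```

Emit:
{"method": "apply_moves", "body": {
  "claw": [0.01, 0.01, 0.01],
  "xyz": [
    [0, 0, 0.001],
    [0, 0, 0.001],
    [0, 0, 0]
  ],
  "twist": [
    [0, 0, 0],
    [0, 0, 0],
    [0, 0, 0]
  ]
}}

```text
clock: 18.95
position: [0.6118, -0.2144, 0.0397]
tool_rot: [3.141, 0.001, 1.562]
force: [-3.4, -0.6, 12.1]
grip_width: 0.0243
finger_force: 40.7
```

Emit:
{"method": "apply_moves", "body": {
  "claw": [0.018, 0.026, 0.034, 0.042, 0.044, 0.044, 0.044, 0.044, 0.044, 0.044, 0.044, 0.044],
  "xyz": [
    [0, 0, -0.001],
    [0, 0, 0],
    [0, 0, 0],
    [0, 0, 0],
    [0, 0, 0],
    [0, 0, -0.01],
    [0, 0, -0.02],
    [0, 0, -0.03],
    [0, 0, -0.04],
    [0, 0, -0.04],
    [0, 0, -0.015],
    [0, 0, 0]
  ],
  "twist": [
    [0, 0, 0],
    [0, 0, 0],
    [0, 0, 0],
    [0, 0, 0],
    [0, 0, 0],
    [0, 0, 0],
    [0, 0, 0],
    [0, 0, 0],
    [0, 0, 0],
    [0, 0, 0],
    [0, 0, 0],
    [0, 0, 0]
  ]
}}

```text
clock: 20.15
position: [0.6124, -0.2144, 0.1978]
tool_rot: [3.138, 0.001, 1.562]
force: [0.2, 0.5, -0.3]
grip_width: 0.0443
finger_force: 0.0
```

```bash
python3 - <<'E'
from h import *
go(.44,-.046,.2)
f=bot.grab_frame("scene")
for n in("small_bottle","medium_bottle","large_bottle"):print(n,[(round(d["score"],2),np.round(d["position"],3).tolist()) for d in bot.find_in("scene",n)])
u,v=map(int,proj(f,(.61,-.165,.05)));crop(f,"s8",u-80,v-60,160,120,5)
E
```

```text
clk 20.15 pos [ 0.6124 -0.2144  0.1978] rot [3.138e+00 1.000e-03 1.562e+00] grip 0.0443 ff 0.0 F [ 0.2  0.5 -0.3]
shift tool mm [ 166.8 -173.9   -2.2] twist z -0.009
small_bottle [(0.56, [0.613, -0.256, 0.046])]
medium_bottle [(0.9, [0.613, -0.201, 0.061])]
large_bottle [(0.78, [0.452, -0.036, 0.061])]
```

View pics/s8_c.png

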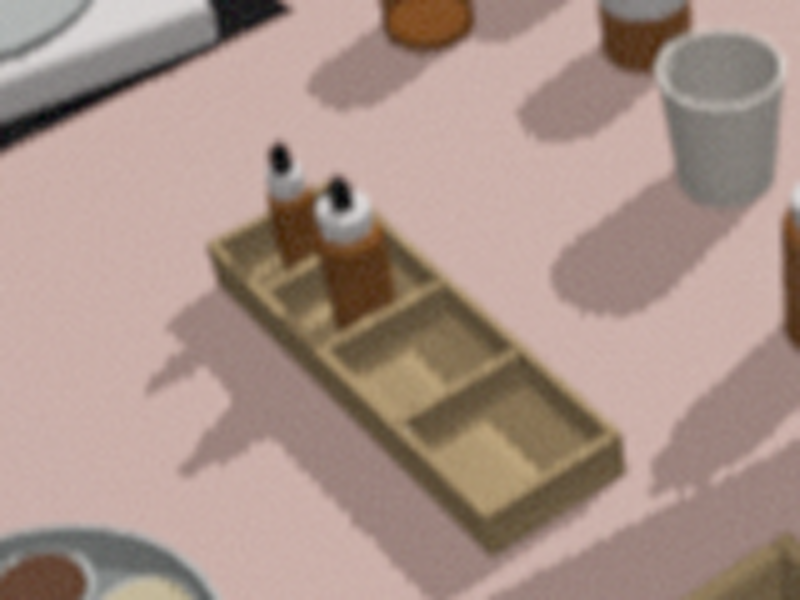

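Both stand upright in their bays. Next, the large bottle.

Emit:
{"method": "apply_moves", "body": {
  "claw": [0.065, 0.065, 0.065, 0.065, 0.065, 0.065, 0.065, 0.065],
  "xyz": [
    [0.015, -0.015, -0.005],
    [0.033, -0.034, -0.005],
    [0.033, -0.034, -0.005],
    [0.033, -0.034, -0.005],
    [0.033, -0.034, 0],
    [0.018, -0.017, 0],
    [0, 0, 0],
    [0, 0, 0]
  ],
  "twist": [
    [0, 0, -0.009],
    [0, 0, 0],
    [0, 0, 0],
    [0, 0, 0],
    [0, 0, 0],
    [0, 0, 0],
    [0, 0, 0],
    [0, 0, 0]
  ]
}}

```text
clock: 21.15
position: [0.4434, -0.0492, 0.2145]
tool_rot: [-3.141, 0.0, 1.571]
force: [-0.6, -0.4, 0.6]
grip_width: 0.065
finger_force: 0.0
```

```bash
cat >> h.py <<'E'
def blob(f,z,kind,u0,v0,r=60):
    im=f["img"];h=cv2.cvtColor(im,cv2.COLOR_RGB2HSV).astype(int)
    m={"dark":im.max(2)<70,"white":(h[:,:,1]<25)&(h[:,:,2]>130)}[kind].astype(np.uint8)
    n,l,s,c=cv2.connectedComponentsWithStats(m)
    for i in range(1,n):
        if s[i,4]>25 and np.hypot(c[i,0]-u0,c[i,1]-v0)<r:print(kind,s[i].tolist(),c[i].round(1),"->",ray(f,c[i,0],c[i,1],z).round(4))
E
python3 - <<'E'
from h import *
look("w9","large_bottle",.444,-.047,(.108,.092,0))
f=np.load("pics/w9.npy",allow_pickle=True).item();u,v=proj(f,(.444,-.047,.1));blob(f,.104,"dark",u,v);blob(f,.092,"white",u,v)
f=np.load("pics/w6.npy",allow_pickle=True).item();blob(f,.09,"dark",331,176);blob(f,.076,"white",331,176)
E
```

```text
clk 21.15 pos [ 0.4434 -0.0492  0.2145] rot [-3.141  0.     1.571] grip 0.0650 ff 0.0 F [-0.6 -0.4  0.6]
shift tool mm [ 2.2  0.6 94.5] twist z 0.0
proj 0.108 [322.4 184.6]
proj 0.092 [322.4 180.7]
proj 0 [322.3 164.1]
large_bottle [(0.93, [0.439, -0.046, 0.089])]
dark [312, 179, 9, 11, 87] [315.9 184.1] -> [ 0.4378 -0.0475  0.104 ]
white [301, 167, 30, 32, 652] [315.6 181.9] -> [ 0.4373 -0.0483  0.092 ]
dark [326, 171, 11, 12, 111] [330.8 176.4] -> [0.4454 0.4016 0.09  ]
white [317, 161, 27, 28, 443] [330.1 173.6] -> [0.4451 0.4011 0.076 ]
```

Emit:
{"method": "apply_moves", "body": {
  "claw": [0.065, 0.065, 0.065, 0.065, 0.065, 0.065, 0.065, 0.065, 0.065, 0.065, 0.02, 0.02, 0.02, 0.02, 0.02, 0.02],
  "xyz": [
    [0.001, -0.0055, 0.01],
    [0, 0, 0.03],
    [0, 0, 0.035],
    [0, 0, 0.035],
    [0, 0, 0.03],
    [0, 0, 0.02],
    [0, 0, 0.008],
    [0, 0, 0.0035],
    [0, 0, 0],
    [0, 0, 0],
    [0, 0, 0],
    [0, 0, 0],
    [0, 0, 0],
    [0, 0, 0],
    [0, 0, 0],
    [0, 0, 0]
  ],
  "twist": [
    [0, 0, 0],
    [0, 0, 0],
    [0, 0, 0],
    [0, 0, 0],
    [0, 0, 0],
    [0, 0, 0],
    [0, 0, 0],
    [0, 0, 0],
    [0, 0, 0],
    [0, 0, 0],
    [0, 0, 0],
    [0, 0, 0],
    [0, 0, 0],
    [0, 0, 0],
    [0, 0, 0],
    [0, 0, 0]
  ]
}}

```text
clock: 22.85
position: [0.4382, -0.0483, 0.0445]
tool_rot: [3.141, 0.001, 1.571]
force: [-9.3, 0.5, 32.7]
grip_width: 0.0353
finger_force: 34.2
```

Emit:
{"method": "apply_moves", "body": {
  "claw": [0.02, 0.02, 0.02, 0.02, 0.02, 0.02, 0.02, 0.02],
  "xyz": [
    [0, 0, -0.002],
    [0, 0, -0.003],
    [0, 0, -0.01],
    [0, 0, -0.02],
    [0, 0, -0.03],
    [0, 0, -0.03],
    [0, 0, -0.01],
    [0, 0, 0]
  ],
  "twist": [
    [0, 0, 0],
    [0, 0, 0],
    [0, 0, 0],
    [0, 0, 0],
    [0, 0, 0],
    [0, 0, 0],
    [0, 0, 0],
    [0, 0, 0]
  ]
}}

```text
clock: 23.65
position: [0.4386, -0.0484, 0.1496]
tool_rot: [3.139, 0.001, 1.57]
force: [-0.1, 0.3, -1.2]
grip_width: 0.0304
finger_force: 43.5
```

```bash
python3 - <<'E'
from h import *
go(.61,-.1515,.155,1.562)
f=wrist("w10");crop(f,"w10",220,130,200,150,4)
print(bot.find_in("scene","large_bottle") if bot.grab_frame("scene") else 0)
E
```

```text
clk 23.65 pos [ 0.4386 -0.0484  0.1496] rot [3.139e+00 1.000e-03 1.570e+00] grip 0.0304 ff 43.5 F [-0.1  0.3 -1.2]
shift tool mm [-103.   171.5   -5.4] twist z 0.008
[{'position': [0.4518, -0.0326, 0.1519], 'score': 0.66}]
```

Emit:
{"method": "apply_moves", "body": {
  "claw": [0.02, 0.02, 0.02, 0.02, 0.02, 0.02, 0.02, 0.02, 0.02, 0.02, 0.02],
  "xyz": [
    [0, 0, -0.015],
    [-0.0073, 0.0122, 0],
    [-0.0147, 0.0245, 0],
    [-0.0147, 0.0245, 0],
    [-0.0147, 0.0245, 0],
    [-0.0147, 0.0245, 0],
    [-0.0147, 0.0245, 0],
    [-0.0147, 0.0245, 0],
    [-0.0075, 0.0128, 0],
    [0, 0, 0],
    [0, 0, 0]
  ],
  "twist": [
    [0, 0, 0],
    [0, 0, 0],
    [0, 0, 0],
    [0, 0, 0],
    [0, 0, 0],
    [0, 0, 0],
    [0, 0, 0],
    [0, 0, 0.008],
    [0, 0, 0],
    [0, 0, 0],
    [0, 0, 0]
  ]
}}

```text
clock: 24.9
position: [0.6095, -0.151, 0.1617]
tool_rot: [-3.14, -0.001, 1.563]
force: [0.0, 0.3, -1.1]
grip_width: 0.0309
finger_force: 43.6
```

```bash
python3 - <<'E'
from h import *
go(.61,-.1515,.05,1.562)
g=bot.grab_frame("scene");w=wrist("w11")
A=cv2.resize(w["img"][100:300,200:440,::-1],None,fx=1.6,fy=2*.8)
u,v=map(int,proj(g,(.61,-.15,.09)));print(u,v)
B=cv2.resize(g["img"][v-60:v+60,u-60:u+60,::-1],(400,400))
C=np.zeros((400,A.shape[1]+400,3),np.uint8);C[:A.shape[0],:A.shape[1]]=A;C[:,A.shape[1]:]=B;print(C.shape);cv2.imwrite("pics/c11.png",C)
for z in(.09,.1,.11,.12):print(z,((np.array(proj(g,(.61,-.1515,z)))-[u-60,v-60])*400/120+[A.shape[1],0]).round())
E
```

```text
clk 24.90 pos [ 0.6095 -0.151   0.1617] rot [-3.140e+00 -1.000e-03  1.563e+00] grip 0.0309 ff 43.6 F [ 0.   0.3 -1.1]
shift tool mm [ -0.5   0.5 111.7] twist z 0.001
231 176
(400, 784, 3)
0.09 [585. 201.]
0.1 [583. 191.]
0.11 [581. 180.]
0.12 [579. 170.]
```

View pics/c11.png

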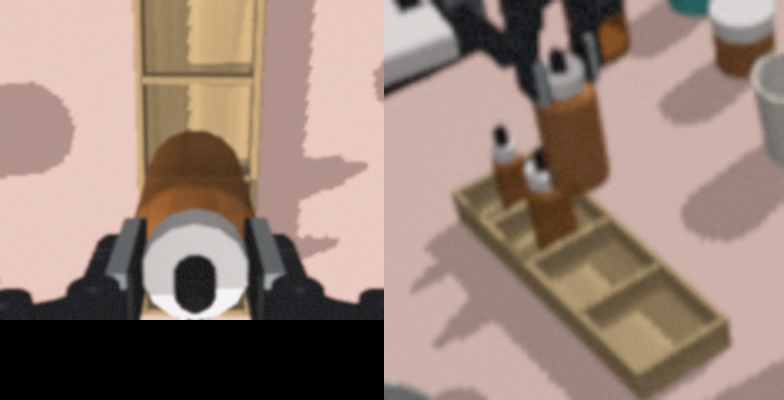

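The large bottle hangs upright but is held at its shoulder; its base is about z≈0.10, above the third bay at crop pixel (580,183). Lowering gently, watching for contact.

Emit:
{"method": "apply_moves", "body": {
  "claw": [0.02, 0.02, 0.02, 0.02, 0.02, 0.02, 0.02],
  "xyz": [
    [0, 0, 0.01],
    [0, 0, 0.02],
    [0, 0, 0.025],
    [0, 0, 0.02],
    [0, 0, 0.01],
    [0, 0, 0.002],
    [0, 0, 0]
  ],
  "twist": [
    [0, 0, 0],
    [0, 0, 0],
    [0, 0, 0],
    [0, 0, 0],
    [0, 0, 0],
    [0, 0, 0],
    [0, 0, 0]
  ]
}}

```text
clock: 25.7
position: [0.6101, -0.151, 0.0766]
tool_rot: [3.141, -0.0, 1.563]
force: [0.4, 0.0, -1.0]
grip_width: 0.0303
finger_force: 43.6
```

Emit:
{"method": "apply_moves", "body": {
  "claw": [0.02, 0.02, 0.02, 0.02],
  "xyz": [
    [0, 0, 0.002],
    [0, 0, 0.002],
    [0, 0, 0],
    [0, 0, 0]
  ],
  "twist": [
    [0, 0, 0],
    [0, 0, 0],
    [0, 0, 0],
    [0, 0, 0]
  ]
}}

```text
clock: 26.1
position: [0.61, -0.1512, 0.0725]
tool_rot: [3.141, 0.0, 1.563]
force: [0.5, 0.3, -1.4]
grip_width: 0.0307
finger_force: 43.6
```

Emit:
{"method": "apply_moves", "body": {
  "claw": [0.02, 0.02, 0.02, 0.02],
  "xyz": [
    [0, 0, 0.002],
    [0, 0, 0.002],
    [0, 0, 0],
    [0, 0, 0]
  ],
  "twist": [
    [0, 0, 0],
    [0, 0, 0],
    [0, 0, 0],
    [0, 0, 0]
  ]
}}

```text
clock: 26.5
position: [0.6099, -0.1511, 0.0682]
tool_rot: [-3.141, -0.0, 1.563]
force: [0.3, 0.4, -0.7]
grip_width: 0.0307
finger_force: 43.6
```

Emit:
{"method": "apply_moves", "body": {
  "claw": [0.02, 0.02, 0.02, 0.02],
  "xyz": [
    [0, 0, 0.0015],
    [0, 0, 0.0015],
    [0, 0, 0],
    [0, 0, 0]
  ],
  "twist": [
    [0, 0, 0],
    [0, 0, 0],
    [0, 0, 0],
    [0, 0, 0]
  ]
}}

```text
clock: 26.9
position: [0.6099, -0.1512, 0.0653]
tool_rot: [-3.142, -0.0, 1.563]
force: [-0.7, -0.5, -0.8]
grip_width: 0.0303
finger_force: 43.6
```

Emit:
{"method": "apply_moves", "body": {
  "claw": [0.02, 0.02, 0.02],
  "xyz": [
    [0, 0, 0.001],
    [0, 0, 0.001],
    [0, 0, 0]
  ],
  "twist": [
    [0, 0, 0],
    [0, 0, 0],
    [0, 0, 0]
  ]
}}

```text
clock: 27.2
position: [0.6098, -0.1511, 0.0631]
tool_rot: [-3.141, -0.0, 1.563]
force: [-1.1, -0.5, -2.1]
grip_width: 0.0302
finger_force: 43.6
```

Emit:
{"method": "apply_moves", "body": {
  "claw": [0.02, 0.02, 0.02],
  "xyz": [
    [0, 0, 0.001],
    [0, 0, 0.001],
    [0, 0, 0]
  ],
  "twist": [
    [0, 0, 0],
    [0, 0, 0],
    [0, 0, 0]
  ]
}}

```text
clock: 27.5
position: [0.6098, -0.1511, 0.0611]
tool_rot: [-3.141, -0.0, 1.563]
force: [-0.3, -0.3, -0.9]
grip_width: 0.0304
finger_force: 43.6
```

Emit:
{"method": "apply_moves", "body": {
  "claw": [0.02, 0.02, 0.02],
  "xyz": [
    [0, 0, 0.001],
    [0, 0, 0.001],
    [0, 0, 0]
  ],
  "twist": [
    [0, 0, 0],
    [0, 0, 0],
    [0, 0, 0]
  ]
}}

```text
clock: 27.8
position: [0.6098, -0.1511, 0.0591]
tool_rot: [-3.141, -0.0, 1.563]
force: [-0.7, 0.4, -0.8]
grip_width: 0.0307
finger_force: 43.6
```

Emit:
{"method": "apply_moves", "body": {
  "claw": [0.02, 0.02, 0.02, 0.02],
  "xyz": [
    [0, 0, 0.001],
    [0, 0, 0.001],
    [0, 0, 0.001],
    [0, 0, 0]
  ],
  "twist": [
    [0, 0, 0],
    [0, 0, 0],
    [0, 0, 0],
    [0, 0, 0]
  ]
}}

```text
clock: 28.2
position: [0.6098, -0.1511, 0.0561]
tool_rot: [-3.141, -0.0, 1.563]
force: [-0.3, 0.1, -0.9]
grip_width: 0.0306
finger_force: 43.6
```

Emit:
{"method": "apply_moves", "body": {
  "claw": [0.02, 0.02, 0.02],
  "xyz": [
    [0, 0, 0.001],
    [0, 0, 0.001],
    [0, 0, 0]
  ],
  "twist": [
    [0, 0, 0],
    [0, 0, 0],
    [0, 0, 0]
  ]
}}

```text
clock: 28.5
position: [0.6098, -0.1511, 0.0542]
tool_rot: [-3.141, -0.0, 1.563]
force: [0.7, 0.7, -0.7]
grip_width: 0.0305
finger_force: 43.6
```

Emit:
{"method": "apply_moves", "body": {
  "claw": [0.02, 0.02, 0.02],
  "xyz": [
    [0, 0, 0.001],
    [0, 0, 0.0005],
    [0, 0, 0]
  ],
  "twist": [
    [0, 0, 0],
    [0, 0, 0],
    [0, 0, 0]
  ]
}}

```text
clock: 28.8
position: [0.6099, -0.1511, 0.0528]
tool_rot: [3.142, -0.0, 1.563]
force: [-0.5, -0.3, -1.8]
grip_width: 0.0306
finger_force: 43.6
```

Emit:
{"method": "apply_moves", "body": {
  "claw": [0.02, 0.02, 0.02],
  "xyz": [
    [0, 0, 0.001],
    [0, 0, 0.001],
    [0, 0, 0]
  ],
  "twist": [
    [0, 0, 0],
    [0, 0, 0],
    [0, 0, 0]
  ]
}}

```text
clock: 29.1
position: [0.6104, -0.1513, 0.0526]
tool_rot: [3.14, 0.001, 1.563]
force: [-9.8, 1.4, 27.4]
grip_width: 0.0303
finger_force: 50.4
```

Emit:
{"method": "apply_moves", "body": {
  "claw": [0.02, 0.02, 0.02],
  "xyz": [
    [0, 0, 0.001],
    [0, 0, 0],
    [0, 0, 0]
  ],
  "twist": [
    [0, 0, 0],
    [0, 0, 0],
    [0, 0, 0]
  ]
}}

```text
clock: 29.4
position: [0.6106, -0.1513, 0.0525]
tool_rot: [3.14, 0.001, 1.563]
force: [-12.4, 1.5, 42.6]
grip_width: 0.0307
finger_force: 54.0
```

Emit:
{"method": "apply_moves", "body": {
  "claw": [0.02, 0.026, 0.034, 0.042, 0.05, 0.056, 0.056, 0.056],
  "xyz": [
    [0, 0, -0.002],
    [0, 0, 0],
    [0, 0, 0],
    [0, 0, 0],
    [0, 0, 0],
    [0, 0, 0],
    [0, 0, 0],
    [0, 0, 0]
  ],
  "twist": [
    [0, 0, 0],
    [0, 0, 0],
    [0, 0, 0],
    [0, 0, 0],
    [0, 0, 0],
    [0, 0, 0],
    [0, 0, 0],
    [0, 0, 0]
  ]
}}

```text
clock: 30.2
position: [0.6099, -0.1511, 0.0517]
tool_rot: [-3.141, -0.0, 1.563]
force: [-0.2, 0.2, -0.1]
grip_width: 0.056
finger_force: 0.0
```

Emit:
{"method": "apply_moves", "body": {
  "claw": [0.056, 0.056, 0.056, 0.056, 0.056, 0.056, 0.056],
  "xyz": [
    [0, 0, -0.01],
    [0, 0, -0.02],
    [0, 0, -0.035],
    [0, 0, -0.04],
    [0, 0, -0.035],
    [0, 0, -0.015],
    [0, 0, 0]
  ],
  "twist": [
    [0, 0, 0],
    [0, 0, 0],
    [0, 0, 0],
    [0, 0, 0],
    [0, 0, 0],
    [0, 0, 0],
    [0, 0, 0]
  ]
}}

```text
clock: 30.9
position: [0.6109, -0.1513, 0.2096]
tool_rot: [3.138, 0.001, 1.563]
force: [-0.7, 0.6, -1.0]
grip_width: 0.0559
finger_force: 0.0
```

```bash
python3 - <<'E'
from h import *
go(.36,-.288,.2)
bot.grab_frame("scene")
for n in("small_bottle","medium_bottle","large_bottle","jar"):print(n,[(round(d["score"],2),np.round(d["position"],3).tolist()) for d in bot.find_in("scene",n)])
f=bot.grab_frame("scene")
u,v=proj(f,(.61,-.1515,.11));blob(f,.112,"dark",u,v,15);print(u,v)
E
```

```text
clk 30.90 pos [ 0.6109 -0.1513  0.2096] rot [3.138e+00 1.000e-03 1.563e+00] grip 0.0559 ff 0.0 F [-0.7  0.6 -1. ]
shift tool mm [-138.8 -249.7    9.6] twist z -0.008
small_bottle [(0.56, [0.612, -0.259, 0.049])]
medium_bottle [(0.77, [0.618, -0.203, 0.069])]
large_bottle [(0.93, [0.617, -0.136, 0.066])]
jar [(0.98, [0.37, -0.28, 0.051]), (0.67, [0.343, -0.375, 0.046]), (0.26, [0.404, -0.167, 0.049])]
230.17975894471783 170.10690460185515
```

Emit:
{"method": "apply_moves", "body": {
  "claw": [0.085, 0.085, 0.085, 0.085, 0.085, 0.085, 0.085, 0.085, 0.085, 0.085],
  "xyz": [
    [-0.0096, -0.0178, 0],
    [-0.0196, -0.0357, 0],
    [-0.0196, -0.0357, 0],
    [-0.0196, -0.0357, 0],
    [-0.0196, -0.0357, 0],
    [-0.0196, -0.0357, 0],
    [-0.0196, -0.0357, 0],
    [-0.0096, -0.0178, 0],
    [0, 0, 0],
    [0, 0, 0]
  ],
  "twist": [
    [0, 0, -0.008],
    [0, 0, 0],
    [0, 0, 0],
    [0, 0, 0],
    [0, 0, 0],
    [0, 0, 0],
    [0, 0, 0],
    [0, 0, 0],
    [0, 0, 0],
    [0, 0, 0]
  ]
}}

```text
clock: 32.2
position: [0.3601, -0.2877, 0.2066]
tool_rot: [-3.142, -0.0, 1.57]
force: [0.1, 0.9, 0.5]
grip_width: 0.0854
finger_force: 0.0
```

```bash
python3 - <<'E'
from h import *
look("w12","jar",.36,-.288,(.058,0))
f=np.load("pics/w12.npy",allow_pickle=True).item();u,v=proj(f,(.36,-.288,.058));blob(f,.058,"white",u,v,50)
print(f["img"][int(v),int(u)])
E
```

```text
clk 32.20 pos [ 0.3601 -0.2877  0.2066] rot [-3.142 -0.     1.57 ] grip 0.0854 ff 0.0 F [0.1 0.9 0.5]
shift tool mm [-0.3 -0.1 86.6] twist z -0.001
proj 0.058 [321.5 177.3]
proj 0 [321.6 167.2]
jar [(0.83, [0.335, -0.382, 0.056]), (0.72, [0.354, -0.285, 0.059])]
white [295, 155, 51, 50, 1966] [319.6 179.3] -> [ 0.3579 -0.2903  0.058 ]
[231 227 227]
```

Emit:
{"method": "apply_moves", "body": {
  "claw": [0.085, 0.085, 0.085, 0.085, 0.085, 0.085, 0.085, 0.085, 0.085],
  "xyz": [
    [-0.0015, -0.003, 0.01],
    [0, 0, 0.03],
    [0, 0, 0.04],
    [0, 0, 0.04],
    [0, 0, 0.03],
    [0, 0, 0.018],
    [0, 0, 0.0065],
    [0, 0, 0],
    [0, 0, 0]
  ],
  "twist": [
    [0, 0, 0],
    [0, 0, 0],
    [0, 0, 0],
    [0, 0, 0],
    [0, 0, 0],
    [0, 0, 0],
    [0, 0, 0],
    [0, 0, 0],
    [0, 0, 0]
  ]
}}

```text
clock: 33.2
position: [0.3575, -0.2893, 0.0328]
tool_rot: [3.141, 0.0, 1.571]
force: [1.1, -0.7, -0.5]
grip_width: 0.0853
finger_force: 0.0
```

Emit:
{"method": "apply_moves", "body": {
  "claw": [0.055, 0.04, 0.035, 0.035, 0.035, 0.035],
  "xyz": [
    [0, 0, 0],
    [0, 0, 0],
    [0, 0, 0],
    [0, 0, 0],
    [0, 0, 0],
    [0, 0, 0]
  ],
  "twist": [
    [0, 0, 0],
    [0, 0, 0],
    [0, 0, 0],
    [0, 0, 0],
    [0, 0, 0],
    [0, 0, 0]
  ],
  "force": 30
}}

```text
clock: 33.8
position: [0.357, -0.2893, 0.0323]
tool_rot: [-3.142, -0.0, 1.571]
force: [1.2, 0.5, -0.1]
grip_width: 0.0351
finger_force: 0.0
```

No contact at 35 mm, so the pads sit higher than I assumed. The earlier readings equal the collar diameters, so the bottles were held by their collars. Reopening and going lower for the jar.

Emit:
{"method": "apply_moves", "body": {
  "claw": [0.06, 0.085, 0.085, 0.085, 0.085, 0.085, 0.085, 0.085, 0.085],
  "xyz": [
    [0, 0, -0.005],
    [0, 0, 0],
    [0, 0, 0],
    [0, 0, 0],
    [0, 0, 0],
    [0, 0, 0.012],
    [0, 0, 0.01],
    [0, 0, 0.004],
    [0, 0, 0]
  ],
  "twist": [
    [0, 0, 0],
    [0, 0, 0],
    [0, 0, 0],
    [0, 0, 0],
    [0, 0, 0],
    [0, 0, 0],
    [0, 0, 0],
    [0, 0, 0],
    [0, 0, 0]
  ]
}}

```text
clock: 34.7
position: [0.3567, -0.2888, 0.0103]
tool_rot: [-3.14, -0.001, 1.571]
force: [0.6, -0.3, 0.8]
grip_width: 0.0853
finger_force: 0.0
```

Emit:
{"method": "apply_moves", "body": {
  "claw": [0.06, 0.045, 0.045, 0.045, 0.045, 0.045],
  "xyz": [
    [0, 0, 0],
    [0, 0, 0],
    [0, 0, 0],
    [0, 0, 0],
    [0, 0, 0],
    [0, 0, 0]
  ],
  "twist": [
    [0, 0, 0],
    [0, 0, 0],
    [0, 0, 0],
    [0, 0, 0],
    [0, 0, 0],
    [0, 0, 0]
  ]
}}

```text
clock: 35.3
position: [0.3572, -0.2894, 0.0117]
tool_rot: [3.141, 0.0, 1.571]
force: [-1.2, 1.0, 5.0]
grip_width: 0.0535
finger_force: 30.5
```

Emit:
{"method": "apply_moves", "body": {
  "claw": [0.04, 0.04, 0.04, 0.04, 0.04, 0.04, 0.04, 0.04],
  "xyz": [
    [0, 0, -0.005],
    [0, 0, -0.01],
    [0, 0, -0.02],
    [0, 0, -0.035],
    [0, 0, -0.035],
    [0, 0, -0.025],
    [0, 0, -0.01],
    [0, 0, 0]
  ],
  "twist": [
    [0, 0, 0],
    [0, 0, 0],
    [0, 0, 0],
    [0, 0, 0],
    [0, 0, 0],
    [0, 0, 0],
    [0, 0, 0],
    [0, 0, 0]
  ],
  "force": 40
}}

```text
clock: 36.1
position: [0.3573, -0.2898, 0.1526]
tool_rot: [3.14, 0.002, 1.57]
force: [0.4, -0.5, -1.0]
grip_width: 0.0534
finger_force: 42.4
```

```bash
python3 - <<'E'
from h import *
go(.611,-.0815,.15,1.562);bot.grab_frame("scene")
print([(round(d["score"],2),np.round(d["position"],3).tolist()) for d in bot.find_in("scene","jar")])
E
```

```text
clk 36.10 pos [ 0.3573 -0.2898  0.1526] rot [3.14e+00 2.00e-03 1.57e+00] grip 0.0534 ff 42.4 F [ 0.4 -0.5 -1. ]
shift tool mm [208.5 253.6   2.6] twist z 0.008
[(0.96, [0.341, -0.374, 0.043]), (0.92, [0.364, -0.271, 0.18])]
```

Emit:
{"method": "apply_moves", "body": {
  "claw": [0.04, 0.04, 0.04, 0.04, 0.04, 0.04, 0.04, 0.04, 0.04, 0.04, 0.04, 0.04, 0.04],
  "xyz": [
    [0.0104, 0.0127, 0],
    [0.0208, 0.0254, 0],
    [0.0208, 0.0254, 0],
    [0.0208, 0.0254, 0],
    [0.0208, 0.0254, 0],
    [0.0208, 0.0254, 0],
    [0.0208, 0.0254, 0],
    [0.0208, 0.0254, 0],
    [0.0208, 0.0254, 0],
    [0.0208, 0.0254, 0],
    [0.0104, 0.0127, 0],
    [0, 0, 0],
    [0, 0, 0]
  ],
  "twist": [
    [0, 0, 0],
    [0, 0, 0],
    [0, 0, 0],
    [0, 0, 0],
    [0, 0, 0],
    [0, 0, 0],
    [0, 0, 0],
    [0, 0, 0],
    [0, 0, 0],
    [0, 0, 0.008],
    [0, 0, 0],
    [0, 0, 0],
    [0, 0, 0]
  ]
}}

```text
clock: 37.5
position: [0.6102, -0.0813, 0.1497]
tool_rot: [-3.139, -0.0, 1.563]
force: [-0.8, -0.2, -1.8]
grip_width: 0.0534
finger_force: 42.4
```

```bash
python3 - <<'E'
from h import *
go(.611,-.0815,.0177,1.562)
E
```

```text
clk 37.50 pos [ 0.6102 -0.0813  0.1497] rot [-3.139 -0.     1.563] grip 0.0534 ff 42.4 F [-0.8 -0.2 -1.8]
shift tool mm [ -0.2   0.8 132. ] twist z 0.001
```

Emit:
{"method": "apply_moves", "body": {
  "claw": [0.04, 0.04, 0.04, 0.04, 0.04, 0.04, 0.04, 0.04, 0.04],
  "xyz": [
    [0, 0.0005, 0.015],
    [0, 0, 0.03],
    [0, 0, 0.03],
    [0, 0, 0.025],
    [0, 0, 0.015],
    [0, 0, 0.008],
    [0, 0, 0.003],
    [0, 0, 0],
    [0, 0, 0]
  ],
  "twist": [
    [0, 0, 0],
    [0, 0, 0],
    [0, 0, 0],
    [0, 0, 0],
    [0, 0, 0],
    [0, 0, 0],
    [0, 0, 0],
    [0, 0, 0],
    [0, 0, 0]
  ]
}}

```text
clock: 38.4
position: [0.6122, -0.0815, 0.0262]
tool_rot: [3.14, 0.0, 1.563]
force: [0.2, 0.1, -1.4]
grip_width: 0.0532
finger_force: 42.4
```

Emit:
{"method": "apply_moves", "body": {
  "claw": [0.04, 0.04, 0.04],
  "xyz": [
    [0, 0, 0.0015],
    [0, 0, 0.001],
    [0, 0, 0]
  ],
  "twist": [
    [0, 0, 0],
    [0, 0, 0],
    [0, 0, 0]
  ]
}}

```text
clock: 38.7
position: [0.6117, -0.0814, 0.0229]
tool_rot: [3.141, 0.0, 1.563]
force: [0.0, 0.4, -1.1]
grip_width: 0.0537
finger_force: 42.4
```

Emit:
{"method": "apply_moves", "body": {
  "claw": [0.04, 0.04, 0.04],
  "xyz": [
    [0, 0, 0.001],
    [0, 0, 0.001],
    [0, 0, 0]
  ],
  "twist": [
    [0, 0, 0],
    [0, 0, 0],
    [0, 0, 0]
  ]
}}

```text
clock: 39.0
position: [0.6115, -0.0814, 0.0206]
tool_rot: [-3.141, -0.0, 1.563]
force: [-0.0, -1.1, -1.9]
grip_width: 0.0529
finger_force: 42.4
```

Emit:
{"method": "apply_moves", "body": {
  "claw": [0.04, 0.04, 0.04],
  "xyz": [
    [0, 0, 0.001],
    [0, 0, 0.0005],
    [0, 0, 0]
  ],
  "twist": [
    [0, 0, 0],
    [0, 0, 0],
    [0, 0, 0]
  ]
}}

```text
clock: 39.3
position: [0.6116, -0.0814, 0.0192]
tool_rot: [-3.141, -0.0, 1.563]
force: [-0.7, 0.8, -1.7]
grip_width: 0.0535
finger_force: 42.4
```

Emit:
{"method": "apply_moves", "body": {
  "claw": [0.04, 0.04],
  "xyz": [
    [0, 0, 0.001],
    [0, 0, 0]
  ],
  "twist": [
    [0, 0, 0],
    [0, 0, 0]
  ]
}}

```text
clock: 39.5
position: [0.6115, -0.0814, 0.0182]
tool_rot: [-3.141, -0.0, 1.563]
force: [-0.1, -0.4, -1.3]
grip_width: 0.0531
finger_force: 42.4
```

Emit:
{"method": "apply_moves", "body": {
  "claw": [0.04, 0.04],
  "xyz": [
    [0, 0, 0.0007],
    [0, 0, 0]
  ],
  "twist": [
    [0, 0, 0],
    [0, 0, 0]
  ]
}}

```text
clock: 39.7
position: [0.6116, -0.0814, 0.0179]
tool_rot: [3.141, 0.0, 1.563]
force: [-1.7, 0.4, 5.0]
grip_width: 0.0535
finger_force: 43.2
```

Floor contact. Releasing and retreating.

Emit:
{"method": "apply_moves", "body": {
  "claw": [0.05, 0.058, 0.066, 0.072, 0.076, 0.076, 0.076],
  "xyz": [
    [0, 0, 0],
    [0, 0, 0],
    [0, 0, 0],
    [0, 0, 0],
    [0, 0, 0],
    [0, 0, 0],
    [0, 0, 0]
  ],
  "twist": [
    [0, 0, 0],
    [0, 0, 0],
    [0, 0, 0],
    [0, 0, 0],
    [0, 0, 0],
    [0, 0, 0],
    [0, 0, 0]
  ]
}}

```text
clock: 40.4
position: [0.6116, -0.0814, 0.0176]
tool_rot: [-3.142, -0.0, 1.563]
force: [-0.7, -0.7, 0.9]
grip_width: 0.0761
finger_force: 0.0
```

Emit:
{"method": "apply_moves", "body": {
  "claw": [0.076, 0.076, 0.076, 0.076, 0.076, 0.076, 0.076, 0.076, 0.076, 0.076, 0.076, 0.076],
  "xyz": [
    [0, 0, -0.01],
    [0, 0, -0.02],
    [0, 0, -0.035],
    [0, 0, -0.045],
    [0, 0, -0.045],
    [0, 0, -0.045],
    [0.04, -0.01, -0.02],
    [0.04, -0.02, 0],
    [0.04, -0.02, 0],
    [0.03, -0.02, 0],
    [0, 0, 0],
    [0, 0, 0]
  ],
  "twist": [
    [0, 0, 0],
    [0, 0, 0],
    [0, 0, 0],
    [0, 0, 0],
    [0, 0, 0],
    [0, 0, 0],
    [0, 0, 0],
    [0, 0, 0],
    [0, 0, 0],
    [0, 0, 0],
    [0, 0, 0],
    [0, 0, 0]
  ]
}}

```text
clock: 41.6
position: [0.5427, 0.0695, 0.2385]
tool_rot: [3.141, 0.0, 1.564]
force: [0.3, -0.4, -0.2]
grip_width: 0.0755
finger_force: 0.0
```

```bash
python3 - <<'E'
from h import *
go(.611,-.08,.2);g=bot.grab_frame("scene");t=bot.grab_frame("top")
A=cv2.resize(g["img"][90:250,180:380,::-1],(500,400),interpolation=cv2.INTER_CUBIC)
B=cv2.resize(t["img"][120:280,320:430,::-1],(275,400),interpolation=cv2.INTER_CUBIC)
cv2.imwrite("pics/end.png",np.hstack([A,B]))
E
```

```text
clk 41.60 pos [0.5427 0.0695 0.2385] rot [3.141 0.    1.564] grip 0.0755 ff 0.0 F [ 0.3 -0.4 -0.2]
shift tool mm [-149.1   69.3   38.5] twist z -0.007
```

View pics/end.png

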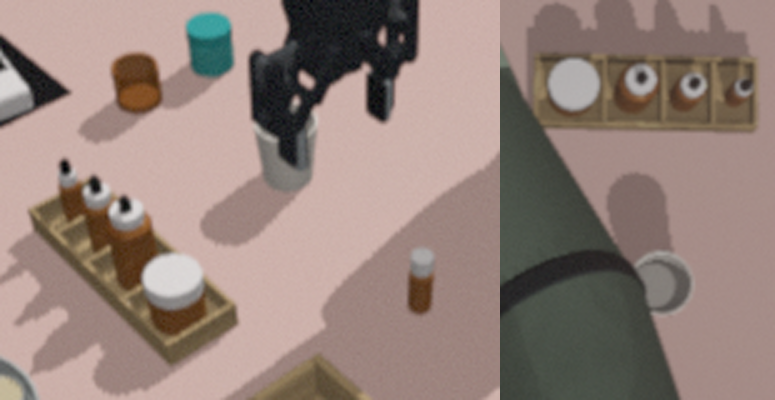

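All four stand upright in their bays: jar, large, medium and small from left to right in the top view. The distractors in view haven't moved, and the robot is clear.

```bash
python3 -c "
from workcell import bot
print(bot.job_done())"
```

```text
the job is handed in; nothing more can be done
None
```

The kit is packed and handed in at about 42 s: the three dropper bottles and the lidded jar stand upright in their bays. The unwanted items visible in the final pictures are still standing in place. Two things deviated: the bottles ended up gripped by their collars rather than the glass, and setting down the large bottle briefly pushed the tool force to about 43 N, which I took to be on the finger pads rather than the gripper's body.

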